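# Load the carton carrier and throw its hold-down bolt

## Robot

A 7-joint arm with a two-finger parallel gripper is mounted at the origin on the work surface. World frame = base frame: x ahead of the robot, y to its left, z up, the work surface at z = 0. Lengths are in m, angles in rad, forces in N, time in s.
With the tool pointing down it reaches from about 0.4 to 0.85 m from the base axis. Payload 10.4 kg.
Tool frame: the origin (TCP) lies midway between the tips of the shut fingers; the grasp point (between the pads) lies r.grip_point_offset behind it (r.grip_point_offset is the distance from the TCP to the grasp point, in m); z points along the fingers, y is the line along which they close (so a half turn about z gives the same grasp; the last joint's range is limited). The gripper opens to 87 mm and grips with 3 to 60 N. Pads are 19 mm wide; open, the fingers measure 117 mm over their backs; the gripper's body (75 mm by 190 mm) begins 51 mm behind the grasp point.
Start: joints at [1.278, 0.332, -0.065, 1.46, 0.022, 1.35, -0.088], TCP at [0.167, -0.602, 0.223] pointing down, gripper open.
Joint ranges: [-2.6, 2.6], [-0.5, 2.12], [-1.47, 1.34], [0.16, 2.42], [-1.27, 4.41], [0.06, 2.06], [-2.6, 2.6]. Speed limits (rad/s): [2.22, 2.22, 2.79, 2.79, 3.14, 3.14, 3.14].

## Interface

Orientations are given as a unit quaternion [x, y, z, w].
In Python, from bench import r gives the robot as it stands.
- The arm moves only by the tool play_rows, never from a script. Its arguments are lists of equal length, an entry for each row: "claw": the closure, from 0 (fully open) to 1 (shut); "delta_pos": the shift along the tool's x, y, z scaled (see below), a list of three; "delta_rot": the turn, a rotation vector about the tool's x, y, z scaled (see below), a list of three. A call has 1 to 8 rows; each row shifts and turns the commanded pose from where the row before left it, along the tool's axes as they then stand; what a row does not reach is not made up. The controller multiplies each number of a shift by 200 mm and each number of a turn by pi rad. A row lasts 1/10 s, in which the tool goes at most 50 mm and 8.59 degrees, less where a joint would pass 70% of its speed; a pose out of reach is approached as far as the arm can. A call with a number of a shift or a turn outside -1 to 1 is refused whole. A call with a gripper value outside its range is refused whole. The fingers move at their own pace and stop on an object; "squeeze" is the grip in N (left out, the last holds). Time passes only in rows, so rows that do not move let the fingers close. It gives the time, the measured TCP pose, the force, the opening and the grip force at its end, in the units of the state.
- r.read_state(): the state, without advancing time (a new reading comes with each control period).
- r.camera(name): name is "scene" or "top" or "wrist"; returns a dict with "pixels" (480x640x3 uint8, red, green, blue), "camera_matrix" (3x3 intrinsics, pixels), "cam_to_world" (4x4, takes a point from camera to world coordinates); the wrist camera has in their place "hand_eye" (4x4, takes a point from camera to tool coordinates, whose origin is the TCP and whose axes are the flange's). Camera axes: x right, y up, looking along -z (the intrinsics and any distortion apply to the point x, -y, -z); pixel columns grow to the right and rows downward; lengths in m; the calibration is good to about 2 mm. A picture is of the moment at which its call begins: read the wrist's pose just before it. There is no depth.
- r.close_job(): hands the job in; it is judged then, once.
The state is a dict: "time": time; "joint_positions": joint angles; "joint_vel": joint speeds; "joint_torque": joint torques, N m; "ee_pos": TCP position; "eef_rot": TCP orientation; "ft_force": force on the tool from outside, world axes, zero at the start; "torque": the same for the moment, N m; "width": finger opening in m; "grip_force": force on a finger pad.
Only numpy, scipy, OpenCV 4.12 (cv2) and the standard library are available. Lean on these libraries where they do the work, as an engineer would, in place of code of your own. Each camera call takes 0.05 s, during which the arm holds its last target. There are 200 camera calls.

## Task

Build up the column of cartons in the grey carrier for the trolley ride: set the thicker of the two loose closed cartons squarely on the carton already standing there, then the slim one squarely on top of that, each put down gently and not dropped. Then slide the carrier's steel bolt across over the column until it is fully home in the keeper on the other side, and let go. Leave the other things on the bench as they are.

Things in the scene. Friction and masses are not known exactly. Their poses are not given: they have to be found in the camera images.
- carrier: Fixed grey steel carrier for cartons. Origin: on the bench under the column's centre; own y along the bolt, z up. Sizes in mm. Base plate 90 (x) by 360 (y -90 to 270), 6 thick. Keeper post at y -62 to -82, 166 tall; guide posts and bolt trough at y 62 to 264, 30 wide, 153 tall, a bridge at y 62 to 72, 167 tall. Between them the column stands, open to +-x and above.
- bed (a point): Centre of the bed where the column stands, on the base plate, 6 mm above the bench; axes as the carrier's. Two stops 16 mm above the bench flank it at x = +-36 mm. The finished column reaches 133 mm above the bench; the bolt passes over it, underside at 141 mm.
- keeper (a point): Mouth of the keeper, the hole that takes the bolt's tip: on the bolt's centre line, 149 mm above the bench, at carrier y = -62 mm; axes as the carrier's.
- bolt_knob (a point): Centre of the top of the bolt's black upright knob, 212 mm above the bench; moves with the bolt; axes as the carrier's. Knob: cylinder 26 mm diameter, 40 tall (172 to 212 above the bench), on a 12 mm stem, to be gripped or pushed. The bolt is a steel rod 16 mm thick, 184 long, its tip 166 mm from the knob's axis towards the keeper.
- bolt (a joint): Travel of the bolt, m: 0 drawn back (knob at carrier y = +243 mm), growing along the carrier's -y towards the keeper, stop at 0.155, fully home (knob at y = +88 mm, tip 16 mm inside the keeper). Starts at 0 to 0.020, clear of the column. No spring: stays where it is left; friction about 3 N.
- base_carton: Closed cardboard carton already standing on the bed, 60 (its x) by 90 (its y) by 45 mm high, about 0.6 kg, loose. Origin: centre of its underside. Square with the carrier, within 2 mm and 0.03 rad.
- thick_carton: Loose closed cardboard carton on the bench, 60 (x) by 90 (y) by 50 mm high, about 0.45 kg. Origin: centre of its underside. To go on base_carton.
- slim_carton: Loose closed cardboard carton on the bench, same 60 by 90 outline but only 32 mm high, about 0.3 kg. Origin: centre of its underside. To go on thick_carton.
- tee_a: Bystander, not to be moved: white plastic T-shaped housing standing on end, 88 mm tall, 62 mm across, its side branch with a brass stub reaching 72 mm from the axis along its own +y, 48 mm up. Origin: under its round body, on the bench.
- coil_a: Bystander, not to be moved: steel heating coil with two brass stubs, lying, 90 mm long along its x (from -31, coil end, to +59, stub ends), 46 mm high. Origin: under its round body, on the bench.
- coil_b: Bystander, not to be moved: another lying steel heating coil like coil_a. Origin: under its round body, on the bench.
There are look-alikes about, which are no part of the job. What is shaped like the slim_carton but orange, red or turquoise is not meant.

How it is judged:
On the way, in this order (a step that is already met when the one before it is completed fails the run):
1. the thick carton rests squarely on the carton in the carrier, let go (horizontal distance between thick_carton and base_carton below 0.01 m and z of thick_carton in the frame of base_carton between 0.039 and 0.051 m and angle between the y axis of thick_carton and the y axis of base_carton, either way round below 0.14 rad and angle between thick_carton's own z axis and vertical below 0.06 rad and contact force between the fingers and thick_carton below 0.3 N and linear speed of thick_carton below 0.03 m/s), for 0.2 s.
2. the slim carton rests squarely on the thick one, let go (horizontal distance between thick_carton and base_carton below 0.01 m and z of thick_carton in the frame of base_carton between 0.039 and 0.051 m and angle between the y axis of thick_carton and the y axis of base_carton, either way round below 0.14 rad and angle between each of thick_carton, slim_carton's own z axis and vertical below 0.06 rad and horizontal distance between slim_carton and thick_carton below 0.01 m and z of slim_carton in the frame of thick_carton between 0.044 and 0.056 m and angle between the y axis of slim_carton and the y axis of thick_carton, either way round below 0.14 rad and contact force between the fingers and slim_carton below 0.3 N and linear speed of slim_carton below 0.03 m/s), for 0.2 s.
3. the bolt is fully home in the keeper (value of joint bolt above 0.15 m), for 0.2 s.
At the end, for the whole second after the job is handed in: Column at rest in the carrier: base carton within 12 mm of the bed centre, thick carton within 10 mm over it, slim within 10 mm over the thick one, each upright (0.06 rad) and square (0.14 rad) with what is below; the bolt within 5 mm of its stop, home in the keeper (joint above 0.150) (horizontal distance between base_carton and bed below 0.012 m and angle between the y axis of base_carton and the y axis of carrier, either way round below 0.14 rad and angle between each of base_carton, thick_carton, slim_carton's own z axis and vertical below 0.06 rad and horizontal distance between thick_carton and base_carton below 0.01 m and z of thick_carton in the frame of base_carton between 0.039 and 0.051 m and angle between the y axis of thick_carton and the y axis of base_carton, either way round below 0.14 rad and horizontal distance between slim_carton and thick_carton below 0.01 m and z of slim_carton in the frame of thick_carton between 0.044 and 0.056 m and angle between the y axis of slim_carton and the y axis of thick_carton, either way round below 0.14 rad and value of joint bolt above 0.15 m and linear speed of each of base_carton, thick_carton, slim_carton below 0.02 m/s); the robot touches nothing.
It fails at once if a bystander was moved more than 40 mm (distance of any of tee_a, coil_a, coil_b from where it was at the start of the episode above 0.04 m).
It fails at once if a carton was dropped (moving faster than 0.6 m/s, a fall of about 20 mm, with no finger touching it) ((linear speed of thick_carton above 0.6 m/s and contact force between the fingers and thick_carton below 0.05 N) or (linear speed of slim_carton above 0.6 m/s and contact force between the fingers and slim_carton below 0.05 N) or (linear speed of base_carton above 0.6 m/s and contact force between the fingers and base_carton below 0.05 N)).
It also fails if it takes over 72 s, if anything falls off the work surface, if the arm or the gripper's body presses on something with over 40 N, if the wrist force passes 120 N, or if a joint passes its speed limit or range.

## Working session

There is one attempt and no reset: what is moved stays moved. The work goes in short steps, Python scripts to look and compute and a tool call to move; the robot and the scene stay as the last step left them, time stands still between calls to the robot, and variables do not carry over. Pictures are saved under pics/ and viewed, at most 10 in all, crops included, and the job is handed in when it is done.

Besides the shell and the picture viewer there is one more tool, called after "Request:" as name(argument=value, ...) on one line, values as JSON. play_rows: Moves the arm, as the interface text tells. Shifts and turns lie within -1 to 1; 1 stands for 200 mm of shift or pi rad of turn. Its arguments: {"type":"object","properties":{"claw":{"type":"array"},"delta_pos":{"type":"array"},"delta_rot":{"type":"array"},"squeeze":{"type":"number"}},"required":["claw","delta_pos","delta_rot"]}

```bash
mkdir -p pics; ls; python3 - <<'E'
from bench import r
import cv2,numpy as np
s=r.read_state()
print(s['time'],s['ee_pos'],s['eef_rot'],s['width'],r.grip_point_offset)
for n in ['scene','top']:
    c=r.camera(n); cv2.imwrite(f'pics/{n}0.png',c['pixels'][:,:,::-1]); np.savez(f'{n}.npz',**c)
    print(n,np.round(c['camera_matrix'],1).tolist(),np.round(c['cam_to_world'],3).tolist(),[k for k in c])
E
```

```text
pics
0.0 [ 0.16647416 -0.60204021  0.22176527] [ 9.90914433e-01  1.34492073e-01 -1.20645032e-04 -6.74741114e-04] 0.0870225897379105 0.0187
scene [[481.7, 0.0, 316.4], [0.0, 481.7, 240.3], [0.0, 0.0, 1.0]] [[0.722, -0.349, 0.597, 1.111], [0.692, 0.366, -0.622, -0.633], [-0.002, 0.863, 0.506, 0.665], [0.0, 0.0, 0.0, 1.0]] ['pixels', 'camera_matrix', 'cam_to_world']
top [[435.4, 0.0, 324.9], [0.0, 435.4, 242.8], [0.0, 0.0, 1.0]] [[-0.024, 0.986, -0.165, 0.367], [-0.999, -0.028, -0.016, -0.011], [-0.021, 0.164, 0.986, 1.127], [0.0, 0.0, 0.0, 1.0]] ['pixels', 'camera_matrix', 'cam_to_world']
```

View pics/top0.png

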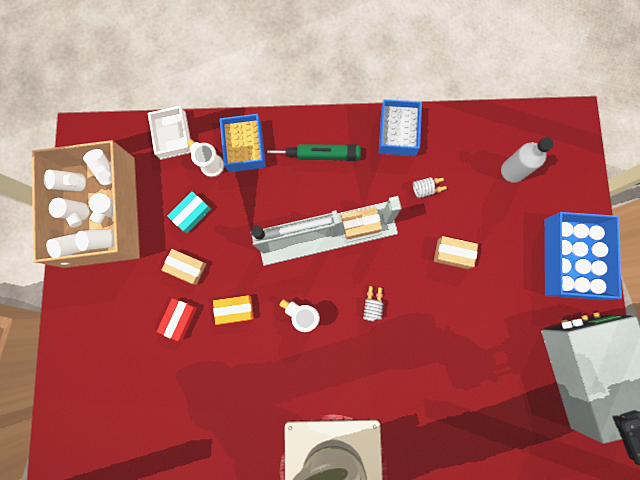

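View pics/scene0.png

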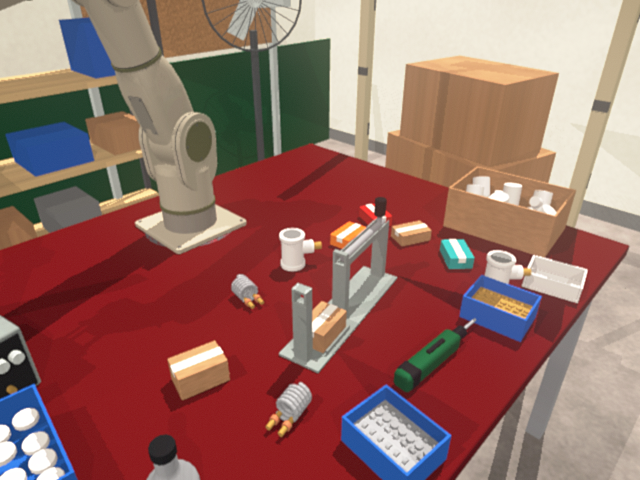

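The top view shows the thick carton at about (457,252) and the slim tan one at (184,266). The carrier runs from the knob at (258,233) to the keeper at (395,205), with the base carton at (362,222). The orange, red and turquoise cartons are look-alikes.

```bash
cat > h.py <<'E'
import numpy as np,cv2
from scipy.spatial.transform import Rotation as R
def ray(K,T,u,v,z):
    d=T[:3,:3]@np.array([(u-K[0,2])/K[0,0],-(v-K[1,2])/K[1,1],-1.]); o=T[:3,3]
    return o+d*(z-o[2])/d[2]
def proj(K,T,p):
    c=np.linalg.inv(T)@np.append(p,1); return K[0,0]*c[0]/-c[2]+K[0,2], K[1,1]*-c[1]/-c[2]+K[1,2]
E
python3 - <<'E'
import numpy as np,cv2
c=np.load('top.npz');im=c['pixels'][:,:,::-1]
a=cv2.resize(im[225:275,430:485],None,fx=7,fy=7,interpolation=cv2.INTER_CUBIC)
b=cv2.resize(im[242:292,157:212],None,fx=7,fy=7,interpolation=cv2.INTER_CUBIC)
d=cv2.resize(im[190:270,245:405],None,fx=4.8125,fy=3,interpolation=cv2.INTER_CUBIC)
cv2.imwrite('pics/m1.png',np.vstack([np.hstack([a,b]),d[:, :770]]))
E
```

```text
(no output)
```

View pics/m1.png

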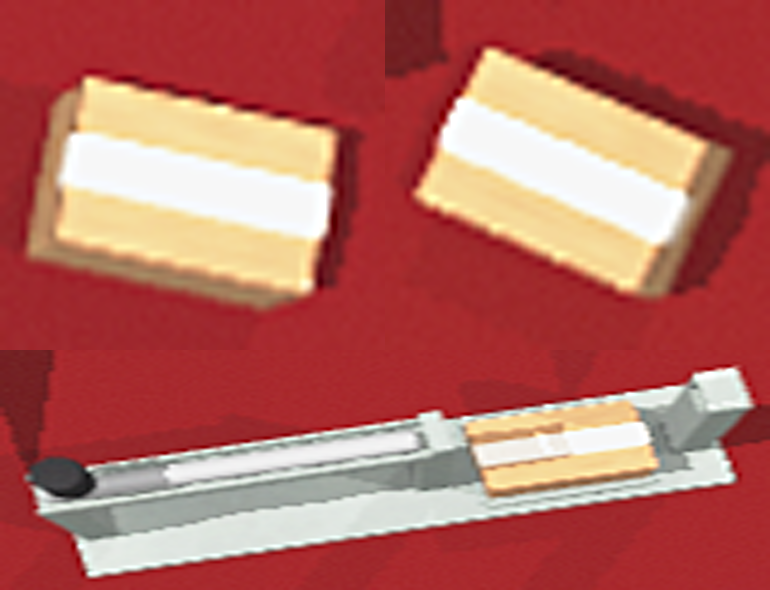

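```bash
cat > m.py <<'E'
from h import *
c=np.load('top.npz');K,T=c['camera_matrix'],c['cam_to_world']
def f(p,o,sx,sy,z): return np.array([ray(K,T,(x+.5)/sx-.5+o[0],(y+.5)/sy-.5+o[1],z)[:2] for x,y in p])
def box(n,P):
    ctr,sz,a=cv2.minAreaRect((P*1000).astype(np.float32))
    L=np.linalg.norm(np.roll(P,-1,0)-P,axis=1)*1000
    d=(P[1]-P[0])+(P[2]-P[3]); print(n,'ctr',P.mean(0).round(4),'sides',L.round(0),'long axis',np.degrees(np.arctan2(d[1],d[0])).round(1))
box('thick',f([(88,77),(337,128),(310,292),(55,238)],(430,225),7,7,.05))
box('slim',f([(102,47),(322,148),(260,293),(30,197)],(157,242),7,7,.032))
box('base',f([(467,72),(635,53),(658,116),(487,145)],(245,190),4.8125,3,.051))
pl=f([(92,226),(735,130),(720,97)],(245,190),4.8125,3,.006)
print('plate',pl.round(4),np.linalg.norm(pl[0]-pl[1]),np.degrees(np.arctan2(*(pl[1]-pl[0])[::-1])))
print('keeper top',f([(690,25),(738,17),(750,52),(707,55)],(245,190),4.8125,3,.166).mean(0))
print('knob',f([(62,127)],(245,190),4.8125,3,.212))
print('bridge ',f([(420,65),(440,60),(465,90),(430,98)],(245,190),4.8125,3,.167).mean(0))
print('look1', f([(0,0)],(424,187),1,1,.02), 'coilb',f([(0,0)],(373,306),1,1,.02))
E
python3 m.py
```

```text
thick ctr [ 0.5179 -0.3231] sides [89. 60. 91. 60.] long axis -103.7
slim ctr [0.5006 0.3716] sides [91. 56. 93. 60.] long axis -114.6
base ctr [ 0.5982 -0.0868] sides [90. 55. 93. 63.] long axis -78.6
plate [[ 0.5006  0.1673]
 [ 0.5752 -0.1826]
 [ 0.6047 -0.176 ]] 0.3578105957214091 -77.96262867470774
keeper top [ 0.61695469 -0.15538965]
knob [[0.54770278 0.14782874]]
bridge  [ 0.58890845 -0.02158191]
look1 [[ 0.69318284 -0.2564656 ]] coilb [[ 0.38798865 -0.10994529]]
```

```bash
python3 - <<'E'
from h import *
for n,px in [('scene',[(15,310),(5,380),(35,380),(12,402)]),('top',[(545,333),(632,317),(600,440),(580,322)])]:
    c=np.load(n+'.npz');K,T=c['camera_matrix'],c['cam_to_world']
    print(n,[np.round(proj(K,T,np.array([.167,-.602,z]))) for z in (.2218,.3,.4)],proj(K,T,np.array([0,0,.5])))
    for p in px: print(p,ray(K,T,*p,0.0).round(3),ray(K,T,*p,0.15).round(3))
from bench import r
s=r.read_state(); c=r.camera('wrist'); cv2.imwrite('pics/w0.png',c['pixels'][:,:,::-1]); np.savez('w0.npz',p=s['ee_pos'],q=s['eef_rot'],**c)
print(c['camera_matrix'].tolist(),c['hand_eye'].round(4).tolist())
E
```

```text
scene [array([-77., 265.]), array([-98., 224.]), array([-127.,  165.])] (np.float64(162.66960024257526), np.float64(38.89172730706184))
(15, 310) [ 0.056 -0.489  0.   ] [ 0.294 -0.521  0.15 ]
(5, 380) [ 0.262 -0.572  0.   ] [ 0.454 -0.586  0.15 ]
(35, 380) [ 0.302 -0.534  0.   ] [ 0.485 -0.556  0.15 ]
(12, 402) [ 0.327 -0.581  0.   ] [ 0.504 -0.592  0.15 ]
top [array([639., 412.]), array([670., 421.]), array([719., 437.])] (np.float64(333.15213644875706), np.float64(606.0770556064592))
(545, 333) [ 0.311 -0.54   0.   ] [ 0.318 -0.469  0.15 ]
(632, 317) [ 0.345 -0.761  0.   ] [ 0.348 -0.661  0.15 ]
(600, 440) [ 0.055 -0.644  0.   ] [ 0.097 -0.56   0.15 ]
(580, 322) [ 0.336 -0.63   0.   ] [ 0.34  -0.548  0.15 ]
[[362.4276487082668, 0.0, 314.5314875442154], [0.0, 362.4276487082668, 241.4477061705572], [0.0, 0.0, 1.0]] [[0.0005, 0.9563, 0.2923, 0.0809], [1.0, -0.0006, 0.0003, 0.0001], [0.0005, 0.2923, -0.9563, -0.1616], [0.0, 0.0, 0.0, 1.0]]
```

View pics/w0.png

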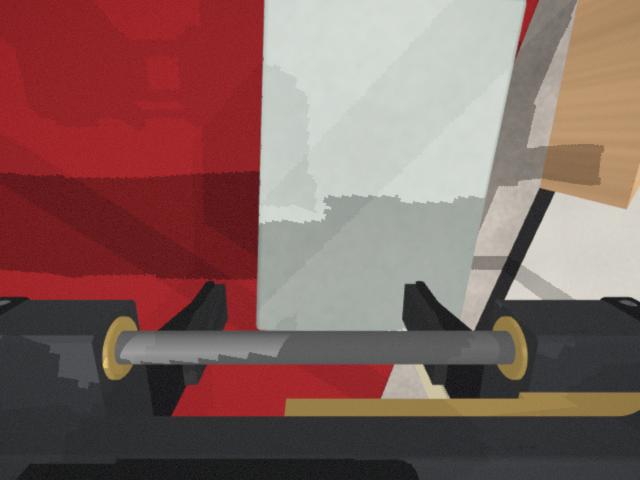

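The wrist view shows a pale box standing under the gripper (columns 260–520), so I'll lift before moving sideways.

Request:
play_rows(claw=[0,0,0,0,0,0,0,0], delta_pos=[[0,0,-0.2],[0,0,-0.2],[0.2,-0.085,0],[0.2,-0.085,0],[0.2,-0.085,0],[0.2,-0.085,0],[0.2,-0.085,0],[0.2,-0.085,0]], delta_rot=[[0,0,0],[0,0,0],[0,0,0],[0,0,0],[0,0,0],[0,0,0],[0,0,0],[0,0,0]])

```text
time: 0.95
ee_pos: [0.3718, -0.4388, 0.3024]
eef_rot: [0.991, 0.134, -0.0, -0.0]
ft_force: [0.0, -0.8, 0.1]
width: 0.0871
grip_force: 0.0
```

Request:
play_rows(claw=[0,0,0,0,0,0,0,0], delta_pos=[[0,0,0],[0,0,0],[0,0,0],[0,0,0],[0,0,0],[0,0,0],[0,0,0],[0,0,0]], delta_rot=[[0,0,-0.042],[0,0,-0.042],[0,0,-0.042],[0,0,-0.042],[0,0,-0.042],[0,0,-0.042],[0,0,-0.042],[0,0,-0.042]])

```text
time: 1.75
ee_pos: [0.3706, -0.4401, 0.3022]
eef_rot: [0.787, 0.617, -0.0, -0.0]
ft_force: [-0.8, -0.2, 0.5]
width: 0.0873
grip_force: 0.0
```

```bash
cat >> h.py <<'E'
def plan(s,xyz,closing_deg):
    "total shift in tool axes (units of 200mm) after turning first; turn about tool z (units of pi)"
    Rm=R.from_quat(s['eef_rot']).as_matrix(); a=np.degrees(np.arctan2(Rm[1,1],Rm[0,1]))
    d=(closing_deg-a+90)%180-90
    w=np.array(xyz)-s['ee_pos']
    print('t',round(s['time'],2),'pos',s['ee_pos'].round(4),'closing',a.round(2),'tilt',np.degrees(np.arccos(-Rm[2,2])).round(2),'w',round(s['width'],4),'gf',s['grip_force'],'F',np.round(s['ft_force'],1),'j7',round(s['joint_positions'][6],2))
    print(' turn ccw',d.round(2),'tz units',(-d/180).round(4),'| shift now',(Rm.T@w/.2).round(4),'| shift after turn',((R.from_euler('z',d,degrees=True).as_matrix()@Rm).T@w/.2).round(4))
E
python3 -c "
from h import *
from bench import r
plan(r.read_state(),[.5179,-.3231,.2],-13.7)"
```

```text
t 1.75 pos [ 0.3706 -0.4401  0.3022] closing -13.75 tilt 0.03 w 0.0873 gf 0.0 F [-0.8 -0.2  0.5] j7 0.5
 turn ccw 0.05 tz units -0.0003 | shift now [0.743  0.5765 0.5111] | shift after turn [0.7424 0.5772 0.5111]
```

Request:
play_rows(claw=[0,0,0,0,0,0,0], delta_pos=[[0.148,0.115,0.1],[0.148,0.115,0.1],[0.148,0.115,0.1],[0.148,0.115,0.1],[0.15,0.116,0.1],[0,0,0],[0,0,0]], delta_rot=[[0,0,0],[0,0,0],[0,0,0],[0,0,0],[0,0,0],[0,0,0],[0,0,0]])

```text
time: 2.45
ee_pos: [0.5187, -0.3233, 0.2017]
eef_rot: [0.788, 0.616, -0.0, -0.001]
ft_force: [-0.5, -0.7, 0.5]
width: 0.0868
grip_force: 0.0
```

```bash
cat >> h.py <<'E'
def wrist(name):
    from bench import r
    s=r.read_state(); c=r.camera('wrist'); cv2.imwrite(f'pics/{name}.png',c['pixels'][:,:,::-1])
    B=np.eye(4); B[:3,:3]=R.from_quat(s['eef_rot']).as_matrix(); B[:3,3]=s['ee_pos']
    np.savez(name+'.npz',K=c['camera_matrix'],T=B@c['hand_eye'],im=c['pixels']); return s
def blob(name,z,roi=None):
    "cardboard top (tan or white) by largest non-red bright blob near centre"
    c=np.load(name+'.npz')
    return c['K'],c['T']
def pts(name,P,z):
    c=np.load(name+'.npz'); return np.array([ray(c['K'],c['T'],u,v,z)[:2] for u,v in P])
def box(P):
    L=np.linalg.norm(np.roll(P,-1,0)-P,axis=1)*1000; d=(P[1]-P[0])+(P[2]-P[3])
    print('ctr',P.mean(0).round(4),'sides',L.round(0),'axis01',np.degrees(np.arctan2(d[1],d[0])).round(1))
E
python3 -c "
from h import *
plan(wrist('w1'),[.5179,-.3231,.2],-13.7)"
```

```text
t 2.45 pos [ 0.5187 -0.3233  0.2017] closing -13.95 tilt 0.09 w 0.0868 gf 0.0 F [-0.5 -0.7  0.5] j7 0.14
 turn ccw 0.25 tz units -0.0014 | shift now [-0.0001 -0.0041  0.0087] | shift after turn [-0.0001 -0.0041  0.0087]
```

View pics/w1.png

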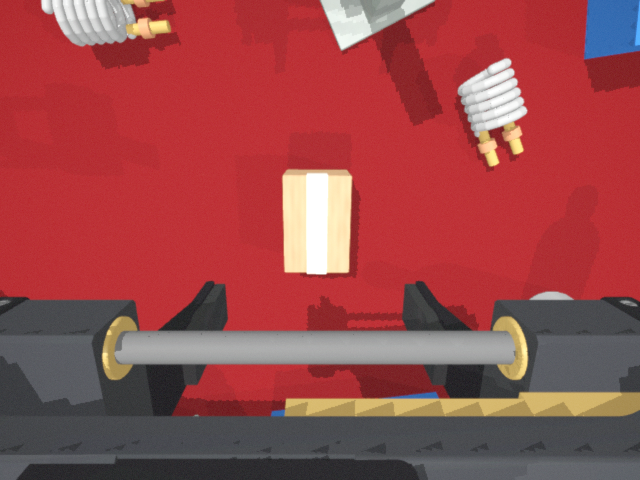

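The wrist view has the thick carton's top at corners (283,176), (352,176), (350,272) and (284,272), with the fingers clear on both sides.

```bash
python3 -c "
from h import *
from bench import r
P=pts('w1',[(283.5,272),(283,176),(352,176),(350.5,272)],.05); box(P)
c=P.mean(0); plan(r.read_state(),[c[0],c[1],.016],-14)"
```

```text
ctr [ 0.5211 -0.3243] sides [88. 59. 88. 62.] axis01 75.9
t 2.5 pos [ 0.5181 -0.3247  0.2025] closing -14.08 tilt 0.04 w 0.087 gf 0.0 F [ 0.7 -0.7 -0. ] j7 0.14
 turn ccw 0.08 tz units -0.0005 | shift now [0.0061 0.0144 0.9323] | shift after turn [0.0061 0.0144 0.9323]
```

Request:
play_rows(claw=[0,0,0,0,0,0,0,0], delta_pos=[[0.005,0.01,0.2],[0,0,0.2],[0,0,0.2],[0,0,0.16],[0,0,0.1],[0,0,0.07],[0,0,0],[0,0,0]], delta_rot=[[0,0,0],[0,0,0],[0,0,0],[0,0,0],[0,0,0],[0,0,0],[0,0,0],[0,0,0]])

```text
time: 3.3
ee_pos: [0.521, -0.3246, 0.0177]
eef_rot: [0.789, 0.615, 0.0, 0.001]
ft_force: [0.6, -0.1, 1.7]
width: 0.0871
grip_force: 0.0
```

Request:
play_rows(claw=[0.15,0.2,0.25,0.3,0.35,0.4,0.45,0.45], delta_pos=[[0,0,0],[0,0,0],[0,0,0],[0,0,0],[0,0,0],[0,0,0],[0,0,0],[0,0,0]], delta_rot=[[0,0,0],[0,0,0],[0,0,0],[0,0,0],[0,0,0],[0,0,0],[0,0,0],[0,0,0]], squeeze=20)

```text
time: 4.1
ee_pos: [0.5205, -0.3237, 0.0167]
eef_rot: [0.788, 0.615, -0.0, -0.0]
ft_force: [-3.8, 1.4, 4.8]
width: 0.06
grip_force: 20.0
```

```bash
python3 -c "
from h import *
from bench import r
plan(r.read_state(),[.5995,-.0868,.23],12)"
```

```text
t 4.1 pos [ 0.5205 -0.3237  0.0167] closing -14.07 tilt 0.03 w 0.06 gf 19.997683548135683 F [-3.8  1.4  4.8] j7 0.07
 turn ccw 26.07 tz units -0.1448 | shift now [ 1.2448  0.0949 -1.0668] | shift after turn [ 1.0762  0.6322 -1.0671]
```

Request:
play_rows(claw=[0.45,0.45,0.45,0.45,0.45,0.45,0.45,0.45], delta_pos=[[0,0,-0.06],[0,0,-0.14],[0,0,-0.18],[0,0,-0.18],[0,0,-0.18],[0,0,-0.18],[0,0,-0.1],[0,0,-0.047]], delta_rot=[[0,0,0],[0,0,0],[0,0,-0.0242],[0,0,-0.0242],[0,0,-0.0241],[0,0,-0.0241],[0,0,-0.0241],[0,0,-0.0241]])

```text
time: 4.9
ee_pos: [0.5214, -0.3238, 0.2327]
eef_rot: [0.628, 0.778, 0.0, 0.002]
ft_force: [-0.2, 0.7, -6.8]
width: 0.0601
grip_force: 20.0
```

Request:
play_rows(claw=[0.45,0.45,0.45,0.45,0.45,0.45,0.45,0.45], delta_pos=[[0.06,0.06,0],[0.12,0.112,0],[0.12,0.112,0],[0.12,0.112,0],[0.12,0.112,0],[0.08,0.075,0],[0.056,0.05,0],[0,0,0]], delta_rot=[[0,0,0],[0,0,0],[0,0,0],[0,0,0],[0,0,0],[0,0,0],[0,0,0],[0,0,0]])

```text
time: 5.7
ee_pos: [0.6172, -0.1617, 0.2293]
eef_rot: [0.628, 0.778, 0.001, -0.001]
ft_force: [1.0, 0.1, -5.8]
width: 0.06
grip_force: 20.0
```

```bash
python3 -c "
from h import *
plan(wrist('w2'),[.5995,-.0868,.2],12)"
```

```text
t 5.7 pos [ 0.6172 -0.1617  0.2293] closing 12.2 tilt 0.11 w 0.06 gf 19.998756655259058 F [ 1.   0.1 -5.8] j7 0.25
 turn ccw -0.2 tz units 0.0011 | shift now [ 0.3845 -0.0072  0.1473] | shift after turn [ 0.3844 -0.0085  0.1473]
```

View pics/w2.png

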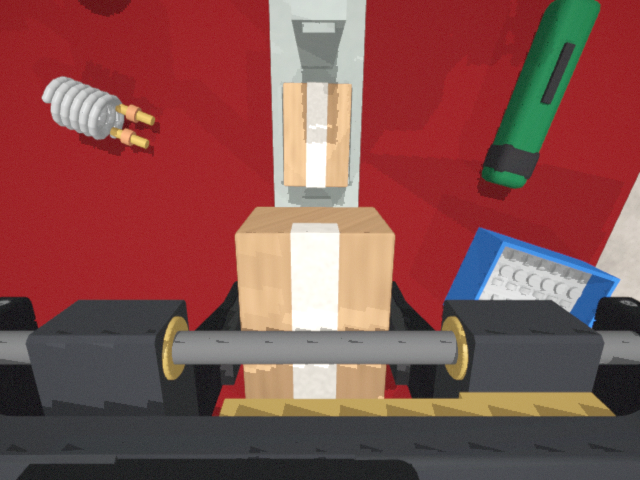

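The held carton fills the middle, with its far top edge at row 235, columns 237–393. The base carton's top has corners (283,83), (351,83), (350,187) and (284,187).

```bash
python3 -c "
from h import *
from bench import r
s=r.read_state()
P=pts('w2',[(284,187),(283,83),(351,83),(350,187)],.051); box(P); b=P.mean(0)
H=pts('w2',[(237,236),(393,235)],s['ee_pos'][2]+.034); H2=pts('w2',[(258,208),(375,208)],s['ee_pos'][2]-.016)
Rm=R.from_quat(s['eef_rot']).as_matrix()
for h in (H,H2): print('held edge rel TCP, tool axes',[ (Rm.T@np.append(p-s['ee_pos'][:2],0)*1000).round(1)[:2] for p in h])
plan(s,[b[0],b[1],.0685],12)"
```

```text
ctr [ 0.6038 -0.0874] sides [90. 59. 90. 62.] axis01 102.3
held edge rel TCP, tool axes [array([ 45.4, -26.9]), array([45.9, 30.3])]
held edge rel TCP, tool axes [array([ 45.6, -26.7]), array([45.7, 31.6])]
t 5.75 pos [ 0.6165 -0.1639  0.2294] closing 12.08 tilt 0.05 w 0.0598 gf 19.998199625406414 F [-0.6 -0.3 -5.6] j7 0.25
 turn ccw -0.08 tz units 0.0004 | shift now [0.3869 0.0181 0.8047] | shift after turn [0.3869 0.0176 0.8047]
```

Request:
play_rows(claw=[0.45,0.45,0.45,0.45,0.45,0.45], delta_pos=[[0.08,0.003,0],[0.12,0.003,0],[0.12,0.003,0],[0.065,0,0],[0,0,0],[0,0,0]], delta_rot=[[0,0,0],[0,0,0],[0,0,0],[0,0,0],[0,0,0],[0,0,0]])

```text
time: 6.35
ee_pos: [0.6021, -0.0908, 0.23]
eef_rot: [0.63, 0.777, -0.0, 0.0]
ft_force: [0.4, -0.6, -6.6]
width: 0.0597
grip_force: 20.0
```

Request:
play_rows(claw=[0.45,0.45,0.45,0.45,0.45,0.45,0.45,0.45], delta_pos=[[0,0,0.1],[0,0,0.18],[0,0,0.18],[0,0,0.14],[0,0,0.1],[0,0,0.06],[0,0,0.01],[0,0,0]], delta_rot=[[0,0,0],[0,0,0],[0,0,0],[0,0,0],[0,0,0],[0,0,0],[0,0,0],[0,0,0]])

```text
time: 7.15
ee_pos: [0.6026, -0.0901, 0.0764]
eef_rot: [0.63, 0.777, 0.0, 0.0]
ft_force: [0.3, -0.7, -5.3]
width: 0.0599
grip_force: 20.0
```

```bash
python3 -c "
from h import *
from bench import r
plan(r.read_state(),[.6023,-.0872,.0677],12.2)"
```

```text
t 7.15 pos [ 0.6026 -0.0901  0.0764] closing 11.95 tilt 0.03 w 0.0599 gf 19.998305247863755 F [ 0.3 -0.7 -5.3] j7 0.08
 turn ccw 0.25 tz units -0.0014 | shift now [0.0146 0.0016 0.0437] | shift after turn [0.0146 0.0017 0.0437]
```

Request:
play_rows(claw=[0.45,0.45,0.45,0.45,0.45,0.45], delta_pos=[[0.012,0,0.015],[0,0,0.012],[0,0,0.005],[0,0,0.005],[0,0,0],[0,0,0]], delta_rot=[[0,0,0],[0,0,0],[0,0,0],[0,0,0],[0,0,0],[0,0,0]])

```text
time: 7.75
ee_pos: [0.6017, -0.0871, 0.0686]
eef_rot: [0.629, 0.777, -0.0, 0.0]
ft_force: [-0.2, -1.0, -6.0]
width: 0.06
grip_force: 20.0
```

Request:
play_rows(claw=[0.45,0.45,0.45], delta_pos=[[0,0,0.004],[0,0,0.003],[0,0,0]], delta_rot=[[0,0,0],[0,0,0],[0,0,0]])

```text
time: 8.05
ee_pos: [0.6018, -0.0871, 0.0677]
eef_rot: [0.629, 0.777, -0.0, 0.0]
ft_force: [-2.5, 0.6, 0.8]
width: 0.0598
grip_force: 20.0
```

Contact: the carton's weight has come off the wrist. I'll open gently, then retreat.

Request:
play_rows(claw=[0.28,0.2,0.1,0,0,0,0,0], delta_pos=[[0,0,0],[0,0,0],[0,0,0],[0,0,0],[0,0,0],[0,0,0],[0,0,0],[0,0,0]], delta_rot=[[0,0,0],[0,0,0],[0,0,0],[0,0,0],[0,0,0],[0,0,0],[0,0,0],[0,0,0]])

```text
time: 8.85
ee_pos: [0.6017, -0.0871, 0.0672]
eef_rot: [0.629, 0.777, -0.0, 0.0]
ft_force: [-1.3, 0.7, -0.1]
width: 0.0869
grip_force: 0.0
```

Request:
play_rows(claw=[0,0,0,0,0,0,0,0], delta_pos=[[0,0,-0.05],[0,0,-0.12],[0,0,-0.18],[0,0,-0.2],[0,0,-0.2],[0,0,-0.15],[0,0,0],[0,0,0]], delta_rot=[[0,0,0],[0,0,0],[0,0,0],[0,0,0],[0,0,0],[0,0,0],[0,0,0],[0,0,0]])

```text
time: 9.65
ee_pos: [0.6019, -0.087, 0.2481]
eef_rot: [0.629, 0.777, 0.0, 0.001]
ft_force: [-0.0, 0.8, -0.5]
width: 0.0868
grip_force: 0.0
```

```bash
python3 -c "
from h import *
s=wrist('w3'); plan(s,[.5006,.3716,.24],-24.6)"
```

```text
t 9.65 pos [ 0.6019 -0.087   0.2481] closing 12.01 tilt 0.09 w 0.0868 gf 0.0 F [-0.   0.8 -0.5] j7 0.14
 turn ccw -36.61 tz units 0.2034 | shift now [ 2.3482 -0.0184  0.0386] | shift after turn [ 1.874  -1.4151  0.037 ]
```

View pics/w3.png

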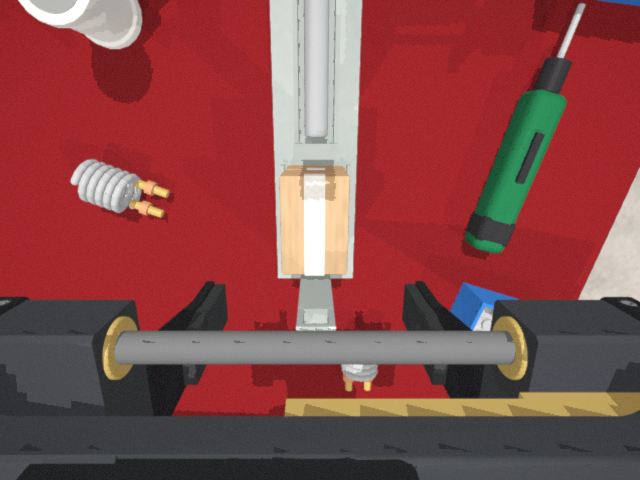

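The thick carton sits square in the carrier, its top at about columns 280–350 and rows 174–276. The bolt and knob lie ahead along the carrier, so I'll cross to the slim carton at a safe height.

Request:
play_rows(claw=[0,0,0,0,0,0,0,0], delta_pos=[[0,0,-0.12],[0.15,-0.003,0],[0.235,-0.003,0],[0.235,-0.003,0],[0.235,-0.003,0],[0.235,-0.003,0],[0.235,-0.003,0],[0.235,0,0]], delta_rot=[[0,0,0],[0,0,0],[0,0,0],[0,0,0],[0,0,0],[0,0,0],[0,0,0],[0,0,0]])

```text
time: 10.5
ee_pos: [0.5321, 0.2186, 0.2699]
eef_rot: [0.629, 0.777, -0.001, -0.0]
ft_force: [0.5, 0.4, 0.4]
width: 0.0872
grip_force: 0.0
```

Request:
play_rows(claw=[0,0,0,0,0,0,0,0], delta_pos=[[0.235,0,0],[0.235,0,0],[0.235,0,0],[0.083,0,0],[0,0,0],[0,0,0],[0,0,0.12],[0,0,0.1]], delta_rot=[[0,0,0],[0,0,0],[0,0,0],[0,0,0.0407],[0,0,0.0407],[0,0,0.0407],[0,0,0.0407],[0,0,0.0406]])

```text
time: 11.3
ee_pos: [0.5, 0.3712, 0.2251]
eef_rot: [0.843, 0.538, -0.001, 0.0]
ft_force: [-0.4, 0.6, -0.0]
width: 0.0871
grip_force: 0.0
```

Request:
play_rows(claw=[0,0], delta_pos=[[0,0,0],[0,0,0]], delta_rot=[[0,0,0],[0,0,0]])

```text
time: 11.5
ee_pos: [0.5002, 0.3713, 0.2267]
eef_rot: [0.84, 0.542, -0.001, 0.0]
ft_force: [-0.4, 0.1, 0.1]
width: 0.0872
grip_force: 0.0
```

```bash
python3 -c "
from h import *
box(pts('w3',[(281,276),(280,174),(350,174),(348,276)],.101))
s=wrist('w4'); plan(s,[.5006,.3716,.2],-24.6)"
```

```text
ctr [ 0.6029 -0.0875] sides [93. 59. 93. 61.] axis01 101.8
t 11.5 pos [0.5002 0.3713 0.2267] closing -24.38 tilt 0.1 w 0.0872 gf 0.0 F [-0.4  0.1  0.1] j7 -1.32
 turn ccw -0.22 tz units 0.0012 | shift now [0.0027 0.0014 0.1333] | shift after turn [0.0027 0.0014 0.1333]
```

View pics/w4.png

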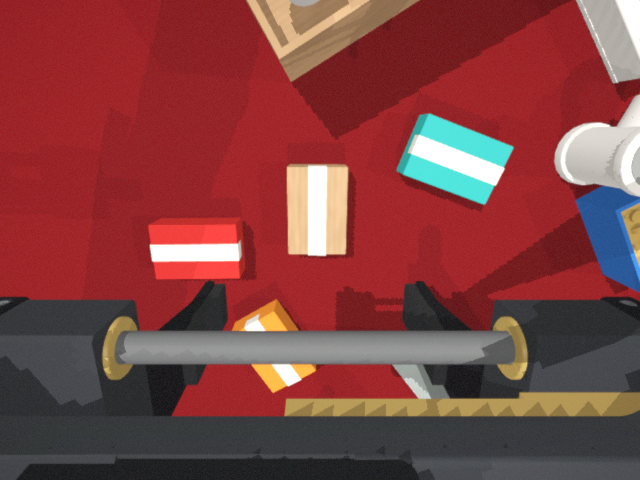

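The slim tan carton is at (287,165)–(348,255), clear of the red, turquoise and orange look-alikes.

```bash
python3 -c "
from h import *
from bench import r
P=pts('w4',[(288,255),(287,165),(348,165),(347,255)],.032); box(P)
c=P.mean(0); plan(r.read_state(),[c[0],c[1],.005],-24.5)"
```

```text
ctr [0.5042 0.3726] sides [92. 59. 92. 61.] axis01 65.8
t 11.55 pos [0.5005 0.3716 0.2276] closing -24.4 tilt 0.0 w 0.0871 gf 0.0 F [-0.5 -0.9 -0.1] j7 -1.32
 turn ccw -0.1 tz units 0.0006 | shift now [0.0119 0.0148 1.1128] | shift after turn [0.012  0.0148 1.1128]
```

Request:
play_rows(claw=[0,0,0,0,0,0,0,0], delta_pos=[[0.01,0.005,0.15],[0,0,0.22],[0,0,0.22],[0,0,0.2],[0,0,0.16],[0,0,0.1],[0,0,0.05],[0,0,0]], delta_rot=[[0,0,0],[0,0,0],[0,0,0],[0,0,0],[0,0,0],[0,0,0],[0,0,0],[0,0,0]])

```text
time: 12.35
ee_pos: [0.5022, 0.3728, 0.0068]
eef_rot: [0.841, 0.541, -0.0, -0.0]
ft_force: [0.1, -0.2, 0.7]
width: 0.0873
grip_force: 0.0
```

Request:
play_rows(claw=[0.15,0.2,0.25,0.3,0.35,0.4,0.45,0.45], delta_pos=[[0,0,0],[0,0,0],[0,0,0],[0,0,0],[0,0,0],[0,0,0],[0,0,0],[0,0,0]], delta_rot=[[0,0,0],[0,0,0],[0,0,0],[0,0,0],[0,0,0],[0,0,0],[0,0,0],[0,0,0]], squeeze=20)

```text
time: 13.15
ee_pos: [0.5027, 0.3729, 0.0076]
eef_rot: [0.842, 0.54, 0.0, 0.0]
ft_force: [0.7, -1.8, 5.7]
width: 0.0598
grip_force: 20.0
```

```bash
python3 -c "
from h import *
from bench import r
plan(r.read_state(),[.602,-.0871,.27],12)"
```

```text
t 13.15 pos [0.5027 0.3729 0.0076] closing -24.62 tilt 0.05 w 0.0598 gf 19.999445888679475 F [ 0.7 -1.8  5.7] j7 -1.42
 turn ccw 36.62 tz units -0.2035 | shift now [-1.8835  1.4105 -1.3118] | shift after turn [-2.3524  0.0084 -1.313 ]
```

Request:
play_rows(claw=[0.45,0.45,0.45,0.45,0.45,0.45,0.45,0.45], delta_pos=[[0,0,-0.06],[0,0,-0.14],[0,0,-0.2],[0,0,-0.22],[0,0,-0.22],[0,0,-0.2],[0,0,-0.17],[0,0,-0.1]], delta_rot=[[0,0,0],[0,0,0],[0,0,0],[0,0,-0.0407],[0,0,-0.0407],[0,0,-0.0407],[0,0,-0.0407],[0,0,-0.0407]])

```text
time: 13.95
ee_pos: [0.5019, 0.3735, 0.2725]
eef_rot: [0.627, 0.779, 0.001, 0.0]
ft_force: [-0.3, 0.7, -3.3]
width: 0.0598
grip_force: 20.0
```

Request:
play_rows(claw=[0.45,0.45,0.45,0.45,0.45,0.45,0.45,0.45], delta_pos=[[-0.08,0,0],[-0.16,0,0],[-0.2,0,0],[-0.2,0,0],[-0.2,0,0],[-0.2,0,0],[-0.2,0,0],[-0.2,0,0]], delta_rot=[[0,0,0],[0,0,0],[0,0,0],[0,0,0],[0,0,0],[0,0,0],[0,0,0],[0,0,0]])

```text
time: 14.75
ee_pos: [0.5617, 0.0899, 0.2693]
eef_rot: [0.629, 0.777, -0.0, -0.0]
ft_force: [0.0, 0.6, -1.8]
width: 0.0598
grip_force: 20.0
```

Request:
play_rows(claw=[0.45,0.45,0.45,0.45,0.45,0.45,0.45,0.45], delta_pos=[[-0.2,0,0],[-0.2,0,0],[-0.2,0,0],[-0.16,0,0],[-0.1,0,0],[-0.05,0,0],[0,0,0],[0,0,0]], delta_rot=[[0,0,0],[0,0,0],[0,0,0],[0,0,0],[0,0,0],[0,0,0],[0,0,0],[0,0,0]])

```text
time: 15.55
ee_pos: [0.5999, -0.0849, 0.2692]
eef_rot: [0.628, 0.778, 0.0, -0.0]
ft_force: [0.6, -0.1, -3.1]
width: 0.0599
grip_force: 20.0
```

```bash
python3 -c "
from h import *
s=wrist('w5')
plan(s,[.6018,-.0872,.1086],12)"
```

```text
t 15.55 pos [ 0.5999 -0.0849  0.2692] closing 12.13 tilt 0.05 w 0.0599 gf 19.999828543514013 F [ 0.6 -0.1 -3.1] j7 0.14
 turn ccw -0.13 tz units 0.0007 | shift now [-0.0138  0.0069  0.8031] | shift after turn [-0.0138  0.0069  0.8031]
```

View pics/w5.png

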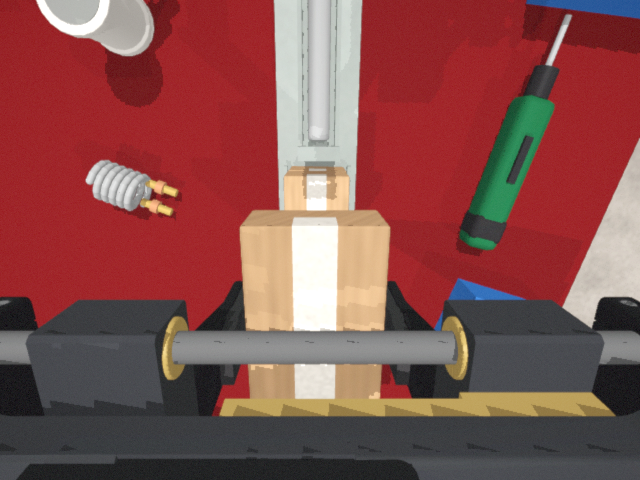

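The slim carton is held level, its far end face at rows 211–225. The thick carton's far top edge is visible at about row 177, columns 285–349.

```bash
python3 -c "
from h import *
from bench import r
s=r.read_state(); Rm=R.from_quat(s['eef_rot']).as_matrix()
for n,p,z in [('top',[(242,225),(388,225)],s['ee_pos'][2]+.0244),('bot',[(249,211),(382,211)],s['ee_pos'][2]-.0076),('thick',[(285,177),(349,177)],.101)]:
  print(n,[(Rm.T@np.append(q-s['ee_pos'][:2],0)*1000).round(1)[:2] for q in pts('w5',p,z)])
plan(s,[.6018,-.0872,.1086],12)"
```

```text
top [array([ 44.9, -27.9]), array([44.9, 29.1])]
bot [array([ 43.6, -30.8]), array([43.6, 32.5])]
thick [array([ 40.5, -26.4]), array([40.5, 31.4])]
t 15.6 pos [ 0.6    -0.0847  0.2693] closing 12.16 tilt 0.04 w 0.0599 gf 19.999832056928426 F [-1.   1.3 -3.4] j7 0.14
 turn ccw -0.16 tz units 0.0009 | shift now [-0.0149  0.0059  0.8036] | shift after turn [-0.0149  0.006   0.8036]
```

Request:
play_rows(claw=[0.45,0.45,0.45,0.45,0.45,0.45,0.45,0.45], delta_pos=[[-0.015,0.007,0.08],[0,0,0.16],[0,0,0.18],[0,0,0.15],[0,0,0.1],[0,0,0.07],[0,0,0.02],[0,0,0]], delta_rot=[[0,0,0],[0,0,0],[0,0,0],[0,0,0],[0,0,0],[0,0,0],[0,0,0],[0,0,0]])

```text
time: 16.4
ee_pos: [0.6021, -0.0891, 0.117]
eef_rot: [0.629, 0.777, 0.0, -0.0]
ft_force: [0.6, 0.0, -1.7]
width: 0.06
grip_force: 20.0
```

```bash
python3 -c "
from h import *
from bench import r
plan(r.read_state(),[.6018,-.0872,.1086],12)"
```

```text
t 16.4 pos [ 0.6021 -0.0891  0.117 ] closing 12.05 tilt 0.01 w 0.06 gf 19.999695599544793 F [ 0.6  0.  -1.7] j7 0.09
 turn ccw -0.05 tz units 0.0003 | shift now [0.0095 0.0004 0.042 ] | shift after turn [0.0095 0.0004 0.042 ]
```

Request:
play_rows(claw=[0.45,0.45,0.45,0.45,0.45], delta_pos=[[0.008,0,0.015],[0,0,0.01],[0,0,0.007],[0,0,0.004],[0,0,0]], delta_rot=[[0,0,0],[0,0,0],[0,0,0],[0,0,0],[0,0,0]])

```text
time: 16.9
ee_pos: [0.6018, -0.0879, 0.11]
eef_rot: [0.629, 0.777, -0.0, 0.0]
ft_force: [-0.2, -0.4, -2.4]
width: 0.0597
grip_force: 20.0
```

Request:
play_rows(claw=[0.45,0.45,0.45], delta_pos=[[0,0,0.004],[0,0,0.003],[0,0,0]], delta_rot=[[0,0,0],[0,0,0],[0,0,0]])

```text
time: 17.2
ee_pos: [0.6019, -0.0879, 0.1086]
eef_rot: [0.629, 0.777, -0.0, 0.0]
ft_force: [0.6, 0.6, -3.0]
width: 0.0598
grip_force: 20.0
```

Request:
play_rows(claw=[0.45,0.45,0.45], delta_pos=[[0,0,0.004],[0,0,0.003],[0,0,0]], delta_rot=[[0,0,0],[0,0,0],[0,0,0]])

```text
time: 17.5
ee_pos: [0.602, -0.0879, 0.1086]
eef_rot: [0.629, 0.777, -0.0, 0.0]
ft_force: [-5.5, 0.1, 9.9]
width: 0.0599
grip_force: 20.0
```

Contact. I'll ease back a touch and release.

Request:
play_rows(claw=[0.45,0.28,0.2,0.1,0,0,0,0], delta_pos=[[0,0,-0.003],[0,0,0],[0,0,0],[0,0,0],[0,0,0],[0,0,0],[0,0,0],[0,0,0]], delta_rot=[[0,0,0],[0,0,0],[0,0,0],[0,0,0],[0,0,0],[0,0,0],[0,0,0],[0,0,0]])

```text
time: 18.3
ee_pos: [0.6018, -0.0878, 0.1077]
eef_rot: [0.629, 0.777, -0.0, 0.0]
ft_force: [-0.5, 0.8, -0.8]
width: 0.0868
grip_force: 0.0
```

Request:
play_rows(claw=[0,0,0,0,0,0,0,0], delta_pos=[[0,0,-0.05],[0,0,-0.12],[0,0,-0.18],[0,0,-0.2],[0,0,-0.18],[0,0,-0.1],[0,0,0],[0,0,0]], delta_rot=[[0,0,0],[0,0,0],[0,0,0],[0,0,0],[0,0,0],[0,0,0],[0,0,0],[0,0,0]])

```text
time: 19.1
ee_pos: [0.6018, -0.0878, 0.2741]
eef_rot: [0.629, 0.777, 0.0, 0.0]
ft_force: [-0.4, 0.1, -1.2]
width: 0.0869
grip_force: 0.0
```

```bash
python3 -c "
from h import *
s=wrist('w6')
plan(s,[.5477,.1478,.2],12)
from bench import r
c=r.camera('top'); im=c['pixels'][:,:,::-1]; np.savez('top2.npz',**c)
d=cv2.resize(im[190:270,245:405],None,fx=4,fy=3,interpolation=cv2.INTER_CUBIC)
w=np.load('w6.npz')['im'][:330,:,::-1]
cv2.imwrite('pics/m2.png',np.vstack([w,d]))"
```

```text
t 19.1 pos [ 0.6018 -0.0878  0.2741] closing 12.02 tilt 0.04 w 0.0869 gf 0.0 F [-0.4  0.1 -1.2] j7 0.14
 turn ccw -0.02 tz units 0.0001 | shift now [ 1.2087 -0.0194  0.3699] | shift after turn [ 1.2087 -0.0199  0.3699]
```

View pics/m2.png

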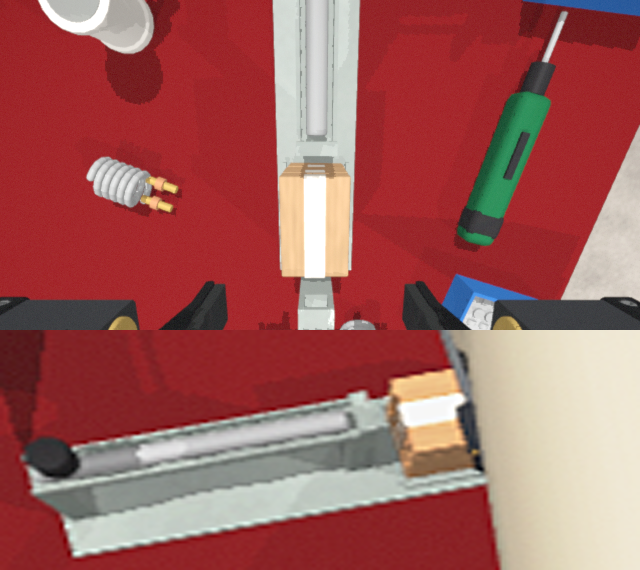

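Both pictures show the column stacked squarely, with the slim carton's top at (281–350, 178–276). The knob is at the far left end of the trough. Next I'll move over the knob and locate it by its dark colour.

Request:
play_rows(claw=[0,0,0,0,0,0,0,0], delta_pos=[[0.13,-0.002,0],[0.2,-0.002,0],[0.2,-0.002,0],[0.2,-0.002,0],[0.2,0,0],[0.12,0,0],[0,0,0],[0,0,0]], delta_rot=[[0,0,0],[0,0,0],[0,0,0],[0,0,0],[0,0,0],[0,0,0],[0,0,0],[0,0,0]])

```text
time: 20.0
ee_pos: [0.5562, 0.117, 0.2729]
eef_rot: [0.629, 0.778, -0.001, -0.0]
ft_force: [0.1, -0.7, -0.5]
width: 0.0871
grip_force: 0.0
```

```bash
python3 -c "
from h import *
s=wrist('w7'); im=np.load('w7.npz')['im'].astype(int)
m=(im.max(2)<75).astype(np.uint8); m[292:]=0
n,l,st,ce=cv2.connectedComponentsWithStats(m)
for i in range(1,n):
  if st[i,4]>150:
    print(st[i],ce[i].round(1))
    ys,xs=np.where(l==i)
    if 250<ce[i][0]<380:
      for y in range(ys.min(),ys.max()+1,4): print(y,xs[ys==y].min(),xs[ys==y].max(),end='; ')
plan(s,[.551,.150,.178],12)"
```

```text
[ 302  182   38   46 1354] [320.1 205. ]
182 320 322; 186 309 331; 190 306 334; 194 304 336; 198 303 337; 202 302 338; 206 302 339; 210 302 339; 214 303 338; 218 305 336; 222 307 333; 226 314 326; [493 251  31  30 559] [508.4 266. ]
[200 281  25  11 201] [212.6 287.1]
[405 281  25  11 204] [416.4 287.1]
t 20.0 pos [0.5562 0.117  0.2729] closing 12.07 tilt 0.09 w 0.0871 gf 0.0 F [ 0.1 -0.7 -0.5] j7 -0.21
 turn ccw -0.07 tz units 0.0004 | shift now [0.1666 0.0099 0.4742] | shift after turn [0.1667 0.0097 0.4742]
```

```bash
python3 -c "
from h import *
from bench import r
s=r.read_state()
p=pts('w7',[(320.3,210),(301.5,208),(339.5,208)],.212); print(p,np.linalg.norm(p[1]-p[2]))
plan(s,[*p[0],.178],12.1)"
```

```text
[[0.55316699 0.15019281]
 [0.54142417 0.14897118]
 [0.56460696 0.15394944]] 0.023711284870978476
t 20.05 pos [0.5565 0.1161 0.2729] closing 11.97 tilt 0.08 w 0.0873 gf 0.0 F [ 0.1 -0.2  0.2] j7 -0.21
 turn ccw 0.13 tz units -0.0007 | shift now [0.1705 0.0197 0.4744] | shift after turn [0.1704 0.0201 0.4744]
```

Request:
play_rows(claw=[0,0,0,0,0,0,0,0], delta_pos=[[0.1,0.01,0],[0.07,0,0],[0,0,0.1],[0,0,0.15],[0,0,0.12],[0,0,0.08],[0,0,0.02],[0,0,0]], delta_rot=[[0,0,0],[0,0,0],[0,0,0],[0,0,0],[0,0,0],[0,0,0],[0,0,0],[0,0,0]])

```text
time: 20.85
ee_pos: [0.5515, 0.1507, 0.1798]
eef_rot: [0.629, 0.777, -0.0, -0.0]
ft_force: [-0.9, 1.2, 0.6]
width: 0.0871
grip_force: 0.0
```

Request:
play_rows(claw=[0.3,0.5,0.6,0.65,0.7,0.75,0.8,0.8], delta_pos=[[0,0,0],[0,0,0],[0,0,0],[0,0,0],[0,0,0],[0,0,0],[0,0,0],[0,0,0]], delta_rot=[[0,0,0],[0,0,0],[0,0,0],[0,0,0],[0,0,0],[0,0,0],[0,0,0],[0,0,0]], squeeze=12)

```text
time: 21.65
ee_pos: [0.5514, 0.1508, 0.1797]
eef_rot: [0.629, 0.777, -0.0, 0.0]
ft_force: [0.0, 0.6, -0.1]
width: 0.031
grip_force: 0.0
```

```bash
python3 -c "
from h import *
from bench import r
s=r.read_state()
o=np.array([.602,-.0875]); print('carrier y of knob',(s['ee_pos'][:2]-o)@[-.208,.978], 'x',(s['ee_pos'][:2]-o)@[.978,.208])
k=o+.088*np.array([-.208,.978]); plan(s,[*k,s['ee_pos'][2]],12)"
```

```text
carrier y of knob 0.24362279704380377 x 5.5445657211892094e-05
t 21.65 pos [0.5514 0.1508 0.1797] closing 12.02 tilt 0.01 w 0.031 gf 0.0 F [ 0.   0.6 -0.1] j7 -0.31
 turn ccw -0.02 tz units 0.0001 | shift now [-7.783e-01 -5.000e-04  1.000e-04] | shift after turn [-7.783e-01 -2.000e-04  1.000e-04]
```

Request:
play_rows(claw=[0.8,0.8,0.8,0.8], delta_pos=[[0,0,0],[0,0,0],[0,0,0],[0,0,0]], delta_rot=[[0,0,0],[0,0,0],[0,0,0],[0,0,0]])

```text
time: 22.05
ee_pos: [0.5525, 0.1511, 0.1799]
eef_rot: [0.629, 0.777, 0.001, 0.001]
ft_force: [6.4, 1.5, -3.9]
width: 0.0253
grip_force: 12.0
```

Request:
play_rows(claw=[0.8,0.8,0.8,0.8,0.8,0.8,0.8,0.8], delta_pos=[[-0.03,0,0],[-0.06,0,0],[-0.08,0,0],[-0.08,0,0],[-0.08,0,0],[-0.06,0,0],[-0.04,0,0],[0,0,0]], delta_rot=[[0,0,0],[0,0,0],[0,0,0],[0,0,0],[0,0,0],[0,0,0],[0,0,0],[0,0,0]])

```text
time: 22.85
ee_pos: [0.5706, 0.0657, 0.1798]
eef_rot: [0.63, 0.777, 0.001, 0.001]
ft_force: [6.6, -1.8, -3.3]
width: 0.0253
grip_force: 12.0
```

Request:
play_rows(claw=[0.8,0.8,0.8,0.8,0.8,0.8,0.8,0.8], delta_pos=[[-0.04,0.004,0],[-0.08,0,0],[-0.08,0,0],[-0.06,0,0],[-0.04,0,0],[-0.02,0,0],[-0.01,0,0],[0,0,0]], delta_rot=[[0,0,0],[0,0,0],[0,0,0],[0,0,0],[0,0,0],[0,0,0],[0,0,0],[0,0,0]])

```text
time: 23.65
ee_pos: [0.584, 0.0021, 0.1798]
eef_rot: [0.629, 0.777, -0.0, 0.0]
ft_force: [3.9, 0.6, -0.9]
width: 0.0253
grip_force: 12.0
```

Request:
play_rows(claw=[0.8,0.8,0.8,0.8], delta_pos=[[-0.01,0,0],[-0.01,0,0],[-0.005,0,0],[0,0,0]], delta_rot=[[0,0,0],[0,0,0],[0,0,0],[0,0,0]])

```text
time: 24.05
ee_pos: [0.5844, 0.0003, 0.1798]
eef_rot: [0.628, 0.778, 0.001, -0.001]
ft_force: [0.3, 9.7, 0.3]
width: 0.0259
grip_force: 12.0
```

The force has risen to about 10 N after 154 mm of travel, so the bolt is against its stop. Releasing.

Request:
play_rows(claw=[0.6,0.4,0.2,0,0,0,0,0], delta_pos=[[0,0,0],[0,0,0],[0,0,0],[0,0,0],[0,0,0],[0,0,0],[0,0,0],[0,0,0]], delta_rot=[[0,0,0],[0,0,0],[0,0,0],[0,0,0],[0,0,0],[0,0,0],[0,0,0],[0,0,0]])

```text
time: 24.85
ee_pos: [0.5849, -0.0025, 0.1798]
eef_rot: [0.629, 0.777, -0.0, 0.0]
ft_force: [-0.0, 0.4, -0.6]
width: 0.0812
grip_force: 0.0
```

Request:
play_rows(claw=[0,0,0,0,0,0], delta_pos=[[0,0,-0.05],[0,0,-0.12],[0,0,-0.15],[0,0,-0.15],[0,0,0],[0,0,0]], delta_rot=[[0,0,0],[0,0,0],[0,0,0],[0,0,0],[0,0,0],[0,0,0]])

```text
time: 25.45
ee_pos: [0.5852, -0.0024, 0.2747]
eef_rot: [0.629, 0.777, 0.0, 0.001]
ft_force: [-0.7, -0.2, -1.0]
width: 0.0869
grip_force: 0.0
```

```bash
python3 -c "
from h import *
s=wrist('w8'); im=np.load('w8.npz')['im'].astype(int)
m=(im.max(2)<75).astype(np.uint8); m[285:]=0
n,l,st,ce=cv2.connectedComponentsWithStats(m)
for i in range(1,n):
  if st[i,4]>150 and 250<ce[i][0]<380:
    print(st[i]); b=st[i]; p=pts('w8',[(b[0]+b[2]/2,b[1]+b[3]-b[2]/2)],.212)[0]; print(p, 'travel from knob start', np.linalg.norm(p-[.55317,.15019]))
plan(s,[.584,0,.28],12)"
```

```text
[ 296  224   37   47 1366]
[0.58481146 0.00198642] travel from knob start 0.15154366906739886
t 25.45 pos [ 0.5852 -0.0024  0.2747] closing 12.02 tilt 0.1 w 0.0869 gf 0.0 F [-0.7 -0.2 -1. ] j7 0.0
 turn ccw -0.02 tz units 0.0001 | shift now [ 0.0129 -0.0031 -0.0265] | shift after turn [ 0.0129 -0.0031 -0.0265]
```

The camera gives 151.5 mm of travel and the arm 154 mm. With plenty of time left, I'll do a confirming push from behind the knob with shut fingers.

Request:
play_rows(claw=[1,1,1,1,1,1,1,1], delta_pos=[[0.12,0,0],[0.12,0,0],[0,0,0],[0,0,0],[0,0,0],[0,0,0],[0,0,0],[0,0,0]], delta_rot=[[0,0,0],[0,0,0],[0,0,0],[0,0,0],[0,0,0],[0,0,0],[0,0,0],[0,0,0]])

```text
time: 26.3
ee_pos: [0.5749, 0.044, 0.2737]
eef_rot: [0.629, 0.777, -0.0, 0.0]
ft_force: [1.0, 0.3, -0.1]
width: 0.031
grip_force: 0.0
```

Request:
play_rows(claw=[1,1,1,1,1,1,1], delta_pos=[[0,0,0],[0,0,0],[0,0,0.15],[0,0,0.15],[0,0,0.1],[0,0,0.03],[0,0,0]], delta_rot=[[0,0,0],[0,0,0],[0,0,0],[0,0,0],[0,0,0],[0,0,0],[0,0,0]])

```text
time: 27.0
ee_pos: [0.5746, 0.0444, 0.1874]
eef_rot: [0.629, 0.777, -0.0, -0.0]
ft_force: [-0.9, 0.4, 1.4]
width: 0.0005
grip_force: 0.0
```

Request:
play_rows(claw=[1,1,1,1,1], delta_pos=[[-0.05,0,0],[-0.02,0,0],[-0.01,0,0],[-0.01,0,0],[0,0,0]], delta_rot=[[0,0,0],[0,0,0],[0,0,0],[0,0,0],[0,0,0]])

```text
time: 27.5
ee_pos: [0.5788, 0.0265, 0.188]
eef_rot: [0.629, 0.777, 0.0, 0.0]
ft_force: [-0.3, 0.4, -0.3]
width: 0.0005
grip_force: 0.0
```

Request:
play_rows(claw=[1,1,1,1,1], delta_pos=[[-0.01,0,0],[-0.01,0,0],[-0.01,0,0],[-0.01,0,0],[0,0,0]], delta_rot=[[0,0,0],[0,0,0],[0,0,0],[0,0,0],[0,0,0]])

```text
time: 28.0
ee_pos: [0.5797, 0.0219, 0.1878]
eef_rot: [0.628, 0.778, 0.001, -0.001]
ft_force: [-1.9, 9.1, 1.5]
width: 0.0003
grip_force: 3.7
```

Request:
play_rows(claw=[1,1,1], delta_pos=[[-0.01,0,0],[0,0,0],[0,0,0]], delta_rot=[[0,0,0],[0,0,0],[0,0,0]])

```text
time: 28.3
ee_pos: [0.5797, 0.0218, 0.1878]
eef_rot: [0.627, 0.779, 0.001, -0.002]
ft_force: [-4.2, 13.3, 1.4]
width: 0.0006
grip_force: 5.8
```

Request:
play_rows(claw=[1,1,1,1,1,1,1,1], delta_pos=[[0.06,0,0],[0.1,0,0],[0,0,-0.1],[0,0,-0.2],[0,0,-0.2],[0,0,0],[0,0,0],[0,0,0]], delta_rot=[[0,0,0],[0,0,0],[0,0,0],[0,0,0],[0,0,0],[0,0,0],[0,0,0],[0,0,0]])

```text
time: 29.1
ee_pos: [0.5736, 0.0481, 0.2867]
eef_rot: [0.629, 0.777, -0.001, -0.0]
ft_force: [0.2, 0.2, -0.6]
width: 0.0003
grip_force: 0.0
```

The knob didn't move at 13 N, so the bolt is hard against its stop. The arm is clear, so I'm handing in.

```bash
python3 -c "
from bench import r
print(r.close_job())"
```

```text
the job is handed in; nothing more can be done
None
```

I stacked the thick carton and then the slim one squarely on the base carton, slid the bolt home until it would not move under a 13 N push, let go and handed the job in at about 29 s; no verdict came back.

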